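Put the workholding blocks back on their storage boards

ROBOT

A 6-joint arm with a two-finger parallel gripper is mounted at the origin on the work surface. World frame = base frame: x ahead of the robot, y to its left, z up, the work surface at z = 0. Lengths are in m, angles in degrees, forces in N, time in s.
With the tool pointing down it reaches from about 0.325 to 0.775 m from the base axis. Payload 5.5 kg.
Tool frame: the origin (TCP) lies at the centre of the arm's flange, where the gripper is bolted on; the fingertips stand 182 mm ahead of it and the grasp point (between the pads) lies 163 mm ahead of it; z points along the fingers, y is the line along which they close (so a half turn about z gives the same grasp; the last joint's range is limited). The gripper opens to 88 mm and grips with 3 to 60 N. Pads are 20 mm wide; open, the fingers measure 115 mm over their backs; the gripper's body (75 mm by 178 mm) begins 61 mm behind the grasp point.
Start: joints at [63.673, 5.22, 70.514, -0, 104.267, -3.249], TCP at [0.235, 0.552, 0.405] pointing down, gripper open.
Joint ranges: [-164.24, 164.24], [-49.07, 125.15], [9.68, 141.18], [-86.29, 266.29], [3.28, 154.24], [-151.56, 151.56]. Speed limits (degrees/s): [147.25, 147.25, 172.46, 180, 180, 180].

INTERFACE

Orientations are given as [roll, pitch, yaw] about the fixed x, y, z axes, in that order (R = Rz(yaw) Ry(pitch) Rx(roll)).
In Python, from station import r gives the robot as it stands. The module is installed in compiled form; this text tells all that it offers. Calls block until the motion is done:
- r.reach(position, orientation): joint-space move of the TCP to a pose.
- r.servo_line(position, rotation=None, speed=0.15): straight line of the TCP; rotation=None keeps the orientation; speed is the mean speed in m/s.
- r.move_joints(angles): joint-space move.
- r.let_go() and r.grab(squeeze=None): open the fingers fully, or close them until they stop; squeeze is the grip in N (None keeps the last).
- r.wait(seconds).
- r.inverse_kinematics(position, orientation): joint angles nearest the present ones, or None.
- r.sense(): the state.
- r.snapshot(name): name is "side" or "top"; returns a dict with "frame" (400x640x3 uint8, red, green, blue), "fx", "fy", "cx", "cy" (pixels), "R" (3x3) and "t" (3): a world point X has camera coordinates R X + t. Camera axes: x right, y down, z forward; pixel columns grow to the right and rows downward; lengths in m; the calibration is good to about 2 mm. A picture is of the moment at which its call begins. There is no depth.
A pose or a line that the arm cannot do raises r.IKError and nothing moves.
- r.hand_in(): hands the job in; it is judged then, once.
The state is a dict: "clock": time; "joints": joint angles; "joint_vel": joint speeds; "joint_torque": joint torques, N m; "tcp_pos": TCP position; "orientation": TCP orientation; "contact_force": force on the tool from outside, world axes, zero at the start; "torque": the same for the moment, N m; "opening": finger opening in m; "gripper_force": force on a finger pad.
Only numpy, scipy, OpenCV 4.12 (cv2) and the standard library are available. Lean on these libraries where they do the work, as an engineer would, in place of code of your own. Each camera call takes 0.05 s, during which the arm holds its last target. There are 200 camera calls.

TASK

Take the two small stacks of workholding parts on the bench apart and put each part away in the plywood board whose recess has its outline: setup block in the long rectangle, V-block in the square, spacer ring in the circle, step block in the narrow rectangle. Set each one down, without dropping it, so that it lies flat on the floor of its recess, the same way up as it is now, and do not move the screw jar or the screwdriver.

Things in the scene. Friction and masses are not known exactly. Their poses are not given: they have to be found in the camera images.
- setup_block: Aluminium setup block with drilled holes, 80 (x) x 50 (y) x 35 mm high, about 0.36 kg. At the start it stands on the bench as the base of one of the two stacks, with the ring or the step block on it. Origin: centre of the underside; x along its length, z up.
- v_block: Steel V-block, 50 x 50 mm and 35 mm high, with a V groove 16 mm wide and 8 mm deep along x in the middle of its top, about 0.6 kg. At the start it stands on the bench, groove up, as the base of the other stack. Origin: centre of the underside; z up; its sides are square to x and y.
- spacer_ring: Plain steel spacer ring, outside diameter 44 mm, bore 24 mm, 30 mm high, about 0.24 kg. At the start it lies flat on top of one of the two 35 mm high bases (which one varies). Origin: centre of the underside; z along its axis, up.
- step_block: Steel step block (clamping staircase), 60 (x) x 25 (y) mm, three steps each 20 mm long that rise towards +x: 12, 24 and 36 mm high, about 0.2 kg; its centre of mass lies 7 mm to +x of the middle. At the start it stands on top of the other base, at any yaw. Origin: centre of the 60 x 25 mm underside; z up.
- block_board: Fixed plywood board, 114 x 84 mm, 8 mm thick, lying on the bench, with one recess 4 mm deep with grey felt on its floor: a rectangle 98 (x) x 68 (y) mm. It stores the setup block. Origin: centre of the board's underside and of the recess (recess floor 4 mm above the origin, board's top 8 mm above); z up, x along the recess's length. Its yaw is within 0.3 rad of 0.
- v_board: Fixed plywood board, 84 x 84 mm, 8 mm thick, lying on the bench, with one recess 4 mm deep with grey felt on its floor: a square of 68 mm, sides along x and y. It stores the V-block (either way round). Origin: centre of the board's underside and of the recess (recess floor 4 mm above the origin, board's top 8 mm above); z up. Its yaw is within 0.3 rad of 0.
- ring_board: Fixed plywood board, 78 x 78 mm, 8 mm thick, lying on the bench, with one recess 4 mm deep with grey felt on its floor: a circle 62 mm in diameter. It stores the spacer ring. Origin: centre of the board's underside and of the recess (recess floor 4 mm above the origin, board's top 8 mm above); z up. Its yaw is within 0.3 rad of 0.
- step_board: Fixed plywood board, 94 x 59 mm, 8 mm thick, lying on the bench, with one recess 4 mm deep with grey felt on its floor: a narrow rectangle 78 (x) x 43 (y) mm. It stores the step block (either end first). Origin: centre of the board's underside and of the recess (recess floor 4 mm above the origin, board's top 8 mm above); z up, x along the recess's length. Its yaw is within 0.3 rad of 0.
- screw_jar: Bystander: small glass jar with a dark lid, 50 mm in diameter, 55 mm high, standing among the boards; leave it alone. Origin: centre of its underside.
- screwdriver: Bystander: screwdriver 190 mm long lying on the bench at the robot's right; leave it alone. Its long axis is x.

How it is judged:
By the outcome, as a careful person would: the job done as asked, in the order asked, and still so for the second after the job is handed in, with the robot touching nothing.
It also fails if it takes over 118 s, if anything falls off the work surface, if the arm or the gripper's body presses on something with over 40 N, if the wrist force passes 120 N, or if a joint passes its speed limit or range.

## Working session

There is one attempt and no reset: what is moved stays moved. The work goes in short steps, each a Python script; the robot and the scene stay as the last script left them, time stands still between calls to the robot, and variables do not carry over. Pictures are saved under pics/ and viewed, at most 14 in all, crops included, and the job is handed in when it is done.

```bash
mkdir -p pics
python3 - <<'E'
from station import r
import cv2,numpy as np
for n in("top","side"):
    s=r.snapshot(n); cv2.imwrite(f"pics/{n}0.png",s["frame"][:,:,::-1]); R=np.array(s["R"]);print(n,s["fx"],s["cx"],s["cy"],R.round(3).tolist(),(-R.T@s["t"]).round(3))
q=r.sense();print(q["clock"],q["orientation"],q["opening"],q["contact_force"])
E
```

```text
top 475.8794130919368 318.9199838654737 204.57043322373195 [[0.018, -1.0, -0.0], [-0.997, -0.018, -0.079], [0.079, 0.001, -0.997]] [ 0.438 -0.09   1.269]
side 384.73909910801837 322.28486715241934 192.8426399473273 [[0.849, -0.529, -0.007], [-0.34, -0.536, -0.773], [0.405, 0.658, -0.635]] [ 0.201 -0.672  0.604]
0.1 [-1.79898653e+02 -5.57873630e-03  1.56917193e+02] 0.08800285689609923 [ 0.64466571 -0.3742502   0.85920347]
```

View pics/top0.png

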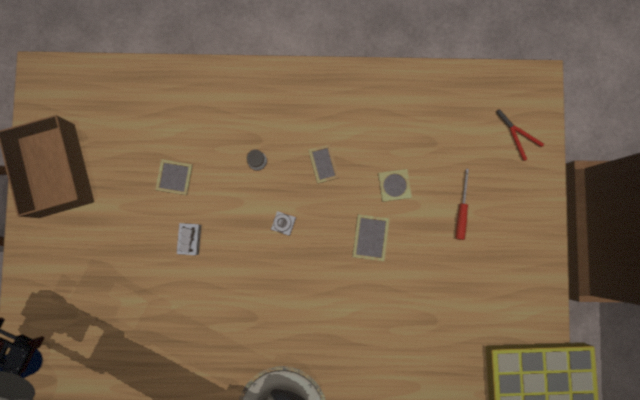

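View pics/side0.png

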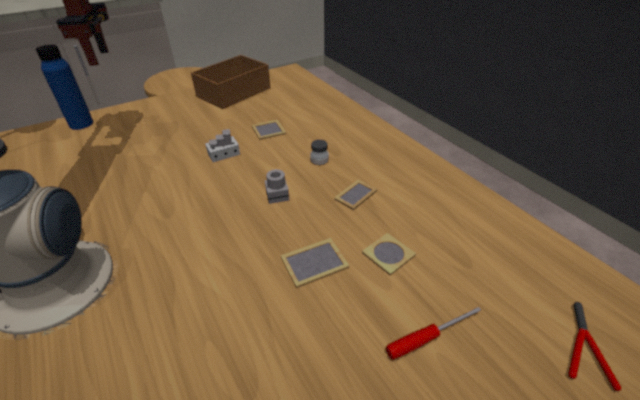

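The top view shows the setup block and step block stack at (188,239) and the V-block and ring stack at (283,223). The boards are the V-board (174,177), step board (323,164), ring board (395,185) and block board (371,238), with the jar at (256,160). The side view shows the same stacks at (223,147) and (277,187). I'll enlarge the stacks and measure by colour masks.

Run:
```python
import cv2,numpy as np
t=cv2.imread("pics/top0.png");s=cv2.imread("pics/side0.png")
def c(im,x,y,w=40,k=10): return cv2.resize(im[y-w//2:y+w//2,x-w//2:x+w//2],None,fx=k,fy=k,interpolation=cv2.INTER_CUBIC)
cv2.imwrite("pics/z1.png",np.vstack([np.hstack([c(t,188,239,40,7),c(t,283,223,40,7)]),np.hstack([c(s,223,147,40,7),c(s,277,187,40,7)])]))
for n,im in(("t",t),("s",s)):
    h=cv2.cvtColor(im,cv2.COLOR_BGR2HSV)
    for (x,y) in ([(174,177),(323,164),(395,185),(371,238),(188,239),(283,223),(150,300)] if n=="t" else [(269,129),(355,194),(389,252),(315,262),(215,152),(277,195),(200,250)]): print(n,x,y,h[y,x],h[y-1,x-1])
```

```text
t 174 177 [175  16  98] [ 0 13 99]
t 323 164 [  0  13 101] [171  18 101]
t 395 185 [175  16  97] [175  15 100]
t 371 238 [176  18  99] [  5  15 100]
t 188 239 [  5  11 139] [  0   7 137]
t 283 223 [13 25 90] [ 10  22 103]
t 150 300 [ 15 110 144] [ 15 112 141]
s 269 129 [145  15 105] [132  12 104]
s 355 194 [159  17 104] [150  17 105]
s 389 252 [158  10 106] [150  13 102]
s 315 262 [165  10 103] [150  10 102]
s 215 152 [  0   8 101] [  0   2 127]
s 277 195 [165   8  68] [173  14  72]
s 200 250 [ 16 131 164] [ 17 131 164]
```

View pics/z1.png

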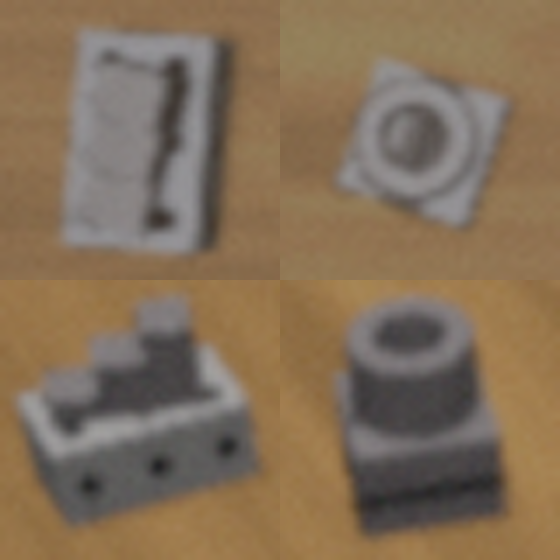

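The crops show the ring's top circle at about (282.3,222.7) in the top view and (276,176) in the side view. The step block lies almost along the setup block, with its tall end towards image-up in the top view, which is +x. Next I'll measure the boards and zoom in on the step block.

```bash
cat > h.py <<'E'
from station import r
import cv2,numpy as np
class Cam:
    def __init__(s,n):
        d=r.snapshot(n); s.im=d["frame"][:,:,::-1].copy(); s.R=np.array(d["R"]); s.t=np.array(d["t"]).ravel()
        s.K=np.array([[d["fx"],0,d["cx"]],[0,d["fy"],d["cy"]],[0,0,1]])
        s.P=s.K@np.c_[s.R,s.t]; s.C=-s.R.T@s.t
    def ray(s,p,z):   # pixels Nx2 -> world xy on plane z
        p=np.atleast_2d(np.float64(p)); d=np.c_[p,np.ones(len(p))]@np.linalg.inv(s.K).T@s.R
        return (s.C+d*((z-s.C[2])/d[:,2])[:,None])[:,:2]
def tri(a,pa,b,pb):
    X=cv2.triangulatePoints(a.P,b.P,np.float64(pa).reshape(2,1),np.float64(pb).reshape(2,1)).ravel(); return X[:3]/X[3]
def grey(im,lo,hi,sat=45):
    h=cv2.cvtColor(im,cv2.COLOR_BGR2HSV); return ((h[...,1]<sat)&(h[...,2]>lo)&(h[...,2]<hi)).astype(np.uint8)
def blob(m,p,w):   # biggest contour near pixel p
    x,y=p; k=np.zeros_like(m); k[y-w:y+w,x-w:x+w]=m[y-w:y+w,x-w:x+w]
    c=cv2.findContours(k,cv2.RETR_EXTERNAL,cv2.CHAIN_APPROX_NONE)[0]; return max(c,key=cv2.contourArea)[:,0].astype(float)
def rect(xy):      # centre, long, short, yaw of long axis (deg) from metric outline
    (cx,cy),(w,h),a=cv2.minAreaRect((xy*1000).astype(np.float32))
    if w<h: w,h,a=h,w,a+90
    return np.array([cx,cy])/1000,w,h,(a+90)%180-90
def cen(c):
    m=cv2.moments(c.astype(np.float32).reshape(-1,1,2)); return np.array([m["m10"],m["m01"]])/m["m00"]
E
python3 - <<'E'
from h import *
np.set_printoptions(precision=4,suppress=True)
T,S=Cam("top"),Cam("side")
B=dict(v=((174,177),(269,129)),step=((323,164),(355,194)),ring=((395,185),(389,252)),block=((371,238),(315,262)))
for n,(p,q) in B.items():
    a=blob(grey(T.im,70,125,50),p,26); b=blob(grey(S.im,70,135,50),q,38)
    x=tri(T,cen(a),S,cen(b)); 
    print(n,x,"top",*rect(T.ray(a,.004)),"side",*rect(S.ray(b,.004)))
print("ring",tri(T,(282.3,222.7),S,(275.9,175.9)),T.ray((282.3,222.7),.065),S.ray((275.9,175.9),.065))
f=lambda im,x,y:cv2.resize(im[y-14:y+14,x-14:x+14],(390,390),interpolation=cv2.INTER_CUBIC)
cv2.imwrite("pics/z2.png",cv2.convertScaleAbs(np.hstack([f(T.im,188,239),f(S.im,223,143)]),alpha=1.3))
E
```

```text
v [0.6054 0.3022 0.0051] top [0.6051 0.3029] 65.85662078857422 65.64225769042969 -8.309623718261719 side [0.6077 0.3041] 63.37866973876953 58.57400894165039 -8.509162902832031
step [ 0.6484 -0.0973  0.0048] top [ 0.6482 -0.097 ] 75.23628997802734 40.091102600097656 16.15279769897461 side [ 0.6511 -0.096 ] 73.28279876708984 39.06929016113281 16.441917419433594
ring [ 0.594 -0.289  0.005] top [ 0.5934 -0.2878] 57.321678161621094 56.58601379394531 -44.23408889770508 side [ 0.5955 -0.2888] 58.935096740722656 54.53302001953125 -32.30952453613281
block [ 0.4528 -0.2267  0.0045] top [ 0.4527 -0.2264] 96.26412963867188 66.44025421142578 -6.729545593261719 side [ 0.4548 -0.2253] 95.17529296875 64.71607208251953 -6.468147277832031
ring [0.4864 0.0036 0.0602] [[0.4848 0.0038]] [[ 0.486  -0.0032]]
```

View pics/z2.png

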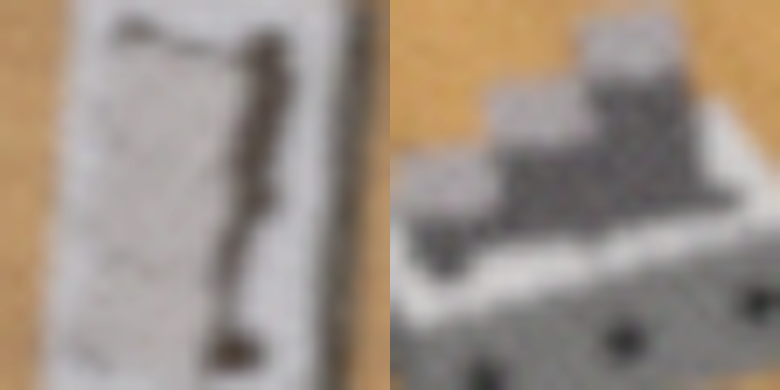

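The top view puts the step block's right edge from (191.2,228.9) to (188.7,250.9). The side view puts its tread centres at about (226,132), (219.5,137) and (213,142). I'll refine the treads and the ring's top face with masks.

Run:
```python
from h import *
np.set_printoptions(precision=4,suppress=True)
T,S=Cam("top"),Cam("side")
g=cv2.cvtColor(S.im,cv2.COLOR_BGR2GRAY)
m=grey(S.im,88,140)
mm=np.zeros_like(m); mm[129:148,209:232]=m[129:148,209:232]
for n,p,z in(("tall",(226,132),.071),("mid",(219,137),.059),("low",(213,142),.047)):
    for lo in(86,94):
        k=grey(S.im,lo,150)
        try: c=blob(k,p,4); print(n,lo,len(c),cen(c),S.ray(cen(c),z))
        except Exception as e: print(n,e)
print(g[166:190,264:290])
for lo in(85,92,100):
    c=blob(grey(S.im,lo,160),(276,175),12); e=cv2.fitEllipse(cv2.convexHull(c.astype(np.float32))); print("ringS",lo,e,S.ray(e[0],.065))
for lo in(115,125,135):
    c=blob(grey(T.im,lo,200),(282,222),9); e=cv2.fitEllipse(c.astype(np.float32)); print("ringT",lo,e,T.ray(e[0],.065))
# step edges in top view
R=lambda px,py:((px+.5)/13.93-.5+174,(py+.5)/13.93-.5+225)
print("step right edge upper/lower",T.ray([R(240,55)],.071),T.ray([R(205,360)],.047), "up-left",T.ray([R(108,42)],.071))
for p,z in((R(633-390,45),.071),(R(540-390,113),.059),(R(452-390,182),.047)): q=(p[0]+35,p[1]-96); print(q,S.ray(q,z))
```

```text
tall 86 20 [225.74   132.2467] [[0.4567 0.239 ]]
tall 94 20 [225.8542 132.1528] [[0.4571 0.2393]]
mid 86 22 [218.9867 137.0867] [[0.4376 0.245 ]]
mid 94 21 [218.932  137.0544] [[0.4375 0.2452]]
low 86 23 [212.5576 142.1576] [[0.4186 0.2493]]
low 94 23 [212.5576 142.1576] [[0.4186 0.2493]]
[[136 137 135 136 135 133 133 131 129 128 124 124 126 124 126 128 127 134
  131 131 131 133 130 130 126 122]
 [132 135 135 136 135 136 132 131 132 130 129 130 128 131 129 130 130 131
  129 130 131 131 131 129 128 123]
 [130 131 136 135 137 135 137 136 134 133 133 131 134 130 129 131 133 130
  128 129 131 130 129 128 134 131]
 [125 130 133 138 136 138 136 134 133 134 131 132 129 131 128 129 130 130
  132 129 129 128 129 130 131 130]
 [123 128 129 133 136 135 133 132 130 127 128 126 125 125 127 129 127 130
  130 133 128 130 129 131 127 130]
 [122 124 126 128 133 132 129 127 122 118 113 107 109 111 118 124 124 127
  125 130 128 130 127 128 128 128]
 [122 123 124 128 128 128 124 113 103  94  93  84  84  85  94 106 115 122
  127 125 132 132 131 128 127 128]
 [119 121 124 124 127 122 112  91  78  72  74  
[... 2141 characters left out ...]
60984420776367), 85.97197723388672) [[0.4861 0.0021]]
ringT 115 ((281.65631103515625, 222.32257080078125), (18.52620506286621, 18.826597213745117), 147.0989532470703) [[0.4858 0.0055]]
ringT 125 ((281.0615234375, 221.6309051513672), (16.361774444580078, 18.872207641601562), 37.7990608215332) [[0.4875 0.007 ]]
ringT 135 ((281.40869140625, 221.41943359375), (14.176376342773438, 16.939416885375977), 160.59075927734375) [[0.488  0.0061]]
step right edge upper/lower [[0.466  0.2332]] [[0.4106 0.2439]] up-left [[0.4679 0.2571]]
(225.9802584350323, 131.76633165829145) [[0.4581 0.241 ]]
(219.3040201005025, 136.6478822684853) [[0.4391 0.2467]]
(212.9867193108399, 141.60122038765255) [[0.4206 0.2514]]
```

Both views agree. The ring is at about (0.486,0.003), with its top near 62 mm. The step block is at about (0.439,0.248), yaw about −12.5°, tall end +x. The measured heights are close to the nominal ones. I'll pick the step block first.

```bash
cat >> h.py <<'E'
G,SAFE=.163,.33
def down(xy,yaw):  # choose half turn with the smaller wrist travel, keep at safe height
    j0=np.array(r.sense()["joints"]); best=None
    for y in(yaw,yaw+180,yaw-180):
        q=r.inverse_kinematics([*xy,SAFE],[180,0,y])
        if q is not None and (best is None or abs(q[5]-j0[5])<best[0]): best=(abs(q[5]-j0[5]),q,y)
    r.move_joints(best[1]); return best[2]
def pick(xy,yaw,zg,squeeze=35):
    r.let_go() if r.sense()["opening"]<.08 else None
    down(xy,yaw); r.servo_line([*xy,zg+G],speed=.12); r.grab(squeeze); s=r.sense()
    print("grab open",round(s["opening"],4),"F",round(s["gripper_force"],1),"cf",np.round(s["contact_force"],1))
    r.servo_line([*xy,zg+G+.02],speed=.06); r.servo_line([*xy,SAFE],speed=.2); s=r.sense()
    print("lifted open",round(s["opening"],4),"cf",np.round(s["contact_force"],1),"t",s["clock"])
def place(xy,yaw,zg,thr=2.5):
    down(xy,yaw); r.servo_line([*xy,zg+G+.012],speed=.12); r.wait(.15)
    f0=r.sense()["contact_force"][2]; z=zg+G+.012
    while z>zg+G-.004:
        z-=.0008; r.servo_line([*xy,z],speed=.02); f=r.sense()["contact_force"][2]
        if f-f0>thr: break
    print("set at dz mm",round((z-zg-G)*1000,1),"df",round(f-f0,1))
    r.let_go(); r.servo_line([*xy,z+.04],speed=.1); r.servo_line([*xy,SAFE],speed=.25); print("t",r.sense()["clock"])
u=lambda a:np.array([np.cos(np.radians(a)),np.sin(np.radians(a))])
E
python3 - <<'E'
from h import *
pick(np.array([.439,.248])+.010*u(-12.5),-12.5,.062)
E
```

```text
grab open 0.0246 F 34.8 cf [0.4 1.1 0.5]
lifted open 0.025 cf [ 0.4 -0.9 -2.7] t 4.7833
```

Run:
```python
from h import *
psi=r.sense()["orientation"][2]; yb=16.2; c=np.array([.6482,-.097])
xy=c+.010*u(yb); pp=psi+yb+12.5
print(psi,pp,r.inverse_kinematics([*xy,SAFE],[180,0,pp]))
S=Cam("side"); cv2.imwrite("pics/held.png",S.im[60:200,140:320])
import h
h.down=lambda xy,y:r.move_joints(r.inverse_kinematics([*xy,SAFE],[180,0,y]))
place(xy,pp,.031)
T=Cam("top");S=Cam("side")
f=lambda im,x,y,w,k:cv2.resize(im[y-w:y+w,x-w:x+w],(390,390),interpolation=cv2.INTER_CUBIC)
cv2.imwrite("pics/p1.png",np.hstack([f(T.im,323,164,24,0),f(S.im,355,190,30,0)]))
```

```text
167.50023166278865 196.20023166278864 [ -11.08326419   15.11192519   67.02380722    0.           97.86426759
 -117.28349585]
set at dz mm -0.8 df 6.4
t 13.8
```

View pics/p1.png

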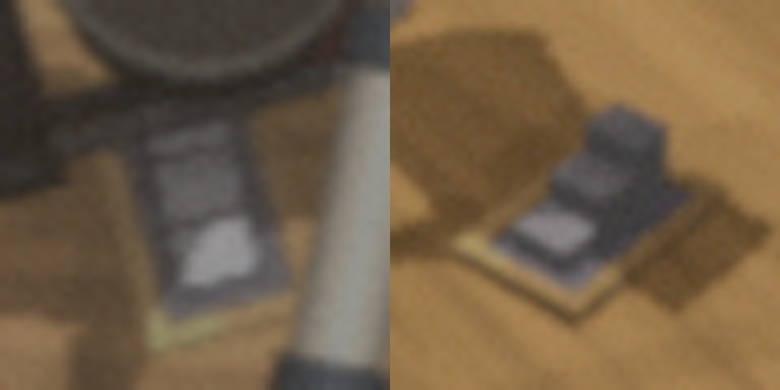

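The step block stands inside its recess with a margin all round; the side view puts it at about (355,190). Next is the ring.

Run:
```python
from h import *
pick(np.array([.4857,.0032]),-20,.062)
place(np.array([.5936,-.2882]),-20,.031)
r.reach([.40,.40,.36],[180,0,r.sense()["orientation"][2]])
T=Cam("top");S=Cam("side")
f=lambda im,x,y,w:cv2.resize(im[y-w:y+w,x-w:x+w],(260,260),interpolation=cv2.INTER_CUBIC)
cv2.imwrite("pics/p2.png",np.vstack([np.hstack([f(T.im,323,164,22),f(T.im,395,185,22),f(T.im,283,223,16)]),np.hstack([f(S.im,223,147,22),f(S.im,389,250,30),f(S.im,277,190,18)])]))
cv2.imwrite("pics/t2.png",T.im);cv2.imwrite("pics/s2.png",S.im);print(r.sense()["clock"])
for lo in(85,105,115,125):
    for n,C,p,z,w in(("vT",T,(283,223),.035,14),("bT",T,(188,239),.035,22),("vS",S,(277,190),.035,16),("bS",S,(223,150),.035,22)):
        try:
            c=blob(grey(C.im,lo,250,45),p,w);print(n,lo,cen(c).round(1),*[np.round(v,4) for v in rect(C.ray(c,z))])
        except Exception as e: print(n,lo,e)
```

```text
grab open 0.0437 F 35.0 cf [-0.   1.8  0.4]
lifted open 0.0436 cf [-0.2 -0.6 -2.4] t 17.55
set at dz mm -0.8 df 7.4
t 25.9833
28.6167
vT 85 [283. 223.] [0.4853 0.0043] 50.9996 49.1309 72.6361
bT 85 [187.6 238.7] [0.4403 0.2499] 79.2832 52.5874 -3.0697
vS 85 [275.8 185.2] [0.4852 0.0018] 51.5728 49.2896 72.6989
bS 85 [222.6 148.3] [0.4376 0.2247] 97.5333 83.3609 84.8551
vT 105 [288.4 224.8] [ 0.4808 -0.0098] 49.089 22.1745 -16.0465
bT 105 [187.3 238.7] [0.4404 0.2508] 79.3799 50.5975 -2.6199
vS 105 [275.7 184.7] [0.4857 0.0035] 49.2853 47.8986 -17.2564
bS 105 [221.3 144.3] [0.4407 0.246 ] 80.8584 53.8832 -3.5272
vT 115 [288.8 224.9] [ 0.4806 -0.0106] 49.0985 19.7114 -17.2064
bT 115 [187.1 238.6] [0.4403 0.2512] 79.2832 50.0068 -3.0697
vS 115 [275.7 184.5] [0.4866 0.0037] 49.0912 46.8984 -19.6934
bS 115 [221.3 144.1] [0.4409 0.2465] 80.3989 52.6251 -3.0775
vT 125 [288.8 224.9] [ 0.4805 -0.011 ] 49.0983 18.8848 -17.3639
bT 125 [186.9 238.7] [0.4404 0.2519] 79.3815 48.4448 -2.612
vS 125 [275.9 184.2] [0.4869 0.0048] 47.2311 45.1243 -16.3992
bS 125 [221.3 144. ] [0.4409 0.2472] 80.3989 51.2774 -3.0775
```

View pics/p2.png

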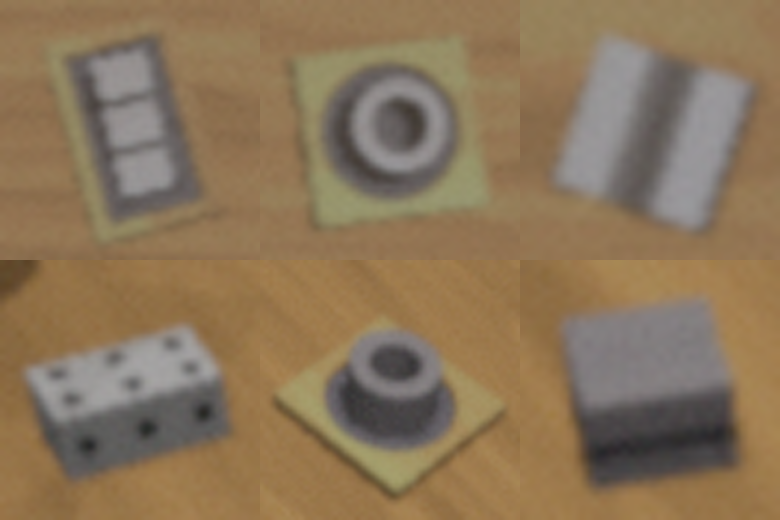

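Step block and ring both lie flat in their recesses, as both views show. The V-block is now bare at top-view (283,223), yaw −17° with the groove along x, and the setup block is at (187,239), yaw −3°. I'll move both.

Run:
```python
from h import *
T,S=Cam("top"),Cam("side")
print("top z v,b",tri(T,(283,223),S,(275.7,184.7)),tri(T,(187.1,238.6),S,(221.3,144.1)))
pick(np.array([.4858,.0037]),-17.2,.027)
place(np.array([.6053,.3032]),-8.4,.031)
pick(np.array([.4405,.2487]),-3,.027)
place(np.array([.4530,-.2260]),-6.6,.031)
r.reach([.40,.40,.36],[180,0,r.sense()["orientation"][2]])
T=Cam("top");S=Cam("side");print(r.sense()["clock"])
cv2.imwrite("pics/t3.png",T.im)
f=lambda im,x,y,w:cv2.resize(im[y-w:y+w,x-w:x+w],(260,260),interpolation=cv2.INTER_CUBIC)
cv2.imwrite("pics/p3.png",np.vstack([np.hstack([f(T.im,174,177,22),f(T.im,371,238,28),f(T.im,323,164,22)]),np.hstack([f(S.im,269,125,22),f(S.im,315,260,38),f(S.im,355,190,30)])]))
```

```text
top z v,b [0.48566578 0.00424292 0.03398028] [0.44105599 0.25216461 0.03158274]
grab open 0.0496 F 35.0 cf [ 0.8  3.3 -0.1]
lifted open 0.0498 cf [-0.3 -0.1 -6.1] t 33.45
set at dz mm -0.8 df 5.8
t 41.85
grab open 0.0495 F 35.0 cf [-0.6  2.4  0.9]
lifted open 0.0497 cf [-0.6 -0.8 -3.8] t 45.8
set at dz mm -0.8 df 10.7
t 54.7083
57.0583
```

View pics/p3.png

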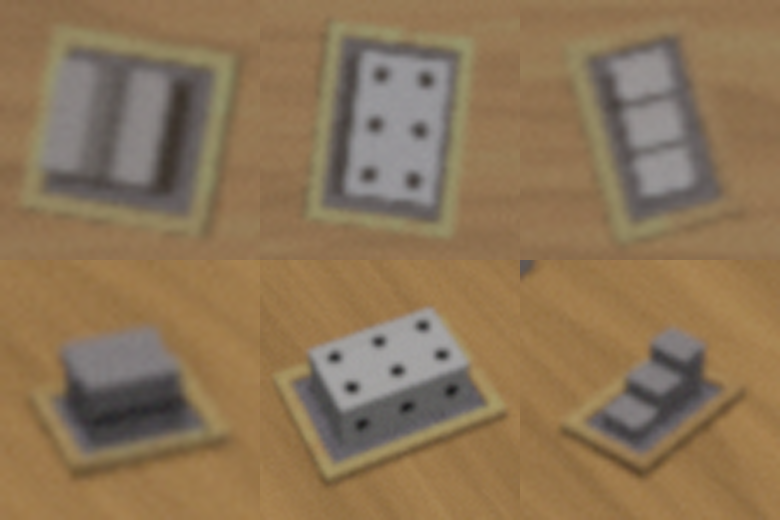

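V-block, setup block and step block all lie within their recesses; the V-block's leftward shift in the top view looks like parallax. I'll check that by numbers, then hand in.

Run:
```python
from h import *
T,S=Cam("top"),Cam("side")
print("bystander diff",[float(cv2.absdiff(T.im,cv2.imread("pics/top0.png"))[y-20:y+20,x-20:x+20].mean()) for x,y in((256,160),(463,205))])
for lo in(115,125):
  for n,C,p,w in(("vS",S,(268,122),14),("bS",S,(313,253),36),("bT",T,(371,238),24),("vT",T,(172,177),15)):
    c=blob(grey(C.im,lo if C is T else lo-18,250,45),p,w);print(n,*[np.round(v,4) for v in rect(C.ray(c,.039))])
```

```text
bystander diff [2.566666666666667, 2.5210416666666666]
vS [0.6033 0.2991] 50.0226 49.3944 -7.3572
bS [ 0.4522 -0.2311] 82.2155 56.2898 -6.2426
bT [ 0.4531 -0.2283] 79.6535 53.104 -6.5356
vT [0.607  0.3188] 49.3293 17.7972 -7.7499
vS [0.6039 0.3003] 49.0733 46.8403 -7.3572
bS [ 0.4533 -0.2289] 80.2678 52.0399 -6.6727
bT [ 0.4531 -0.2274] 78.7874 48.9405 -6.718
vT [0.6067 0.3197] 48.5346 15.9344 -7.7499
```

```bash
python3 -c "
from station import r
print(r.hand_in())"
```

```text
the job is handed in; nothing more can be done
None
```

All four parts are set down flat in their matching recesses, the screw jar and screwdriver look unmoved in the top camera, and the job was handed in at about 57 s on the robot's clock.

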